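# Slide the blue stock bin up the ramp onto the scale

### The job

Three small stock bins wait in front of the wide platform scale. Push the blue one up the ramp onto the flat weighing plate, so that it stands square to the plate and about midway between the top of the ramp and the back stop: slide it, do not lift it or tip it over, and do not disturb the yellow and the red bin.

Things in the scene. Friction and masses are not known exactly. Their poses are not given: they have to be found in the camera images.
- blue_bin_centre (a point): Blue open stock bin, 90 (its x) by 80 (its y) by 55 mm high, 0.25 to 0.5 kg, smooth (friction about 0.35), holding white parts. Point: its centre, 27.5 mm above the underside. Starts up to 30 mm short of the ramp, x axis up the ramp within 10 degrees. Its robot-side (-x) wall is flat and full height; the +x wall is cut down to 26 mm. The three bins swap places, about 130 mm apart along the scale's y.
- scale: Fixed low platform scale, 440 mm wide (y). Origin: middle of its flat plate, at table level; x points away from the robot, up the ramp. Aluminium plate, 12 mm above the table, from x = -70 to 70 mm; black full-width ramp from x = -120 (table) to -70 mm (plate), 13.5 degrees; back stop at x = 70 mm, 20 mm above the plate. White indicator at y = 230 to 320 mm, 110 mm high. Yaw varies by 12 degrees either way.
- yellow_bin_centre (a point): small open stock bin, yellow plastic filled with white parts, same shape as the blue one; bystander. This point is its centre, half-way up (27.5 mm above its underside)
- red_bin_centre (a point): small open stock bin, red plastic filled with white parts, same shape as the blue one; bystander. This point is its centre, half-way up (27.5 mm above its underside)
Mind the look-alikes: they are no part of the job. Of the things shaped like the part that bears blue_bin_centre, the blue one is meant.

How it is judged:
At the end, for the whole second after the job is handed in: The blue bin rests level (5 degrees) on the flat plate: centre within 20 mm of the plate's middle along the scale's x and 185 mm along y (whole base on the plate), underside at plate height within 5 mm, x axis within 11 degrees of the scale's (x of blue_bin_centre in the frame of scale between -0.02 and 0.02 m and y of blue_bin_centre in the frame of scale between -0.185 and 0.185 m and z of blue_bin_centre in the frame of scale between 0.0345 and 0.0445 m and angle between blue_bin_centre's own z axis and vertical below 0.09 rad and angle between the x axis of blue_bin_centre and the x axis of scale, either way round below 0.2 rad and linear speed of blue_bin below 0.01 m/s); the robot touches nothing.
It fails at once if the blue bin is lifted: its centre more than 60 mm above the table (it stands at 39.5 mm on the plate) (z of blue_bin_centre in the frame of scale above 0.06 m).
It fails at once if the blue bin is tipped by more than 30 degrees (angle between blue_bin_centre's own z axis and vertical above 0.524 rad).
It fails at once if the yellow bin is moved more than 15 mm (distance of yellow_bin_centre from where it was at the start of the episode above 0.015 m).
It fails at once if the red bin is moved more than 15 mm (distance of red_bin_centre from where it was at the start of the episode above 0.015 m).
It also fails if it takes over 32 s, if anything falls off the work surface, if the arm or the gripper's body presses on something with over 40 N, if the wrist force passes 120 N, or if a joint passes its speed limit or range.

### The arm

A 7-joint arm with a two-finger parallel gripper is mounted at the origin on the work surface. World frame = base frame: x ahead of the robot, y to its left, z up, the work surface at z = 0. Lengths are in m, angles in rad, forces in N, time in s.
With the tool pointing down it reaches from about 0.4 to 0.85 m from the base axis. Payload 10.4 kg.
Tool frame: the origin (TCP) lies midway between the tips of the shut fingers; the grasp point (between the pads) lies 19 mm behind it; z points along the fingers, y is the line along which they close (so a half turn about z gives the same grasp; the last joint's range is limited). The gripper opens to 87 mm and grips with 3 to 60 N. Pads are 19 mm wide; open, the fingers measure 117 mm over their backs; the gripper's body (75 mm by 190 mm) begins 51 mm behind the grasp point.
Start: joints at [-1.243, 0.332, -0.065, 1.46, 0.022, 1.35, -0.088], TCP at [0.215, 0.587, 0.223] pointing down, gripper open.
Joint ranges: [-2.6, 2.6], [-0.5, 2.12], [-1.47, 1.34], [0.16, 2.42], [-1.27, 4.41], [0.06, 2.06], [-2.6, 2.6]. Speed limits (rad/s): [2.22, 2.22, 2.79, 2.79, 3.14, 3.14, 3.14].

### API

Orientations are given as a unit quaternion [x, y, z, w].
In Python, from bench import r gives the robot as it stands.
- The arm moves only by the tool arm_command, never from a script. Its argument "moves" is one flat list of numbers, 4 for each row, row after row: the shift along the tool's x, y, z in cm, then the turn about the tool's z in degrees. A call has 1 to 12 rows; each row shifts and turns the commanded pose from where the row before left it, along the tool's axes as they then stand; what a row does not reach is not made up. A row lasts 1/12 s, in which the tool goes at most 41.7 mm and 7.16 degrees, less where a joint would pass 70% of its speed; a pose out of reach is approached as far as the arm can. A call with a gripper value outside its range is refused whole. "fingers" is the opening in per cent of the stroke, from 0 (shut) to 100 (fully open), set as the call begins (left out, the last holds). The fingers move at their own pace and stop on an object; "squeeze" is the grip in N (left out, the last holds). Time passes only in rows, so rows that do not move let the fingers close. It gives the time, the measured TCP pose, the force, the opening and the grip force at its end, in the units of the state.
- r.read_state(): the state, without advancing time (a new reading comes with each control period).
- r.camera(name): name is "side" or "top" or "wrist"; returns the picture (480x640x3 uint8, red, green, blue); there is no depth.
- r.camera_info(name): a dict with "fx", "fy", "cx", "cy" (pixels), "origin" and "attitude" of the camera in the world. Camera axes: x right, y up, looking along -z (the intrinsics and any distortion apply to the point x, -y, -z); pixel columns grow to the right and rows downward; lengths in m; the calibration is good to about 2 mm. A picture is of the moment at which its call begins: read the wrist's pose just before it. camera_info takes no time and is no camera call; for the wrist camera it gives the pose at the moment of the call.
- r.close_job(): hands the job in; it is judged then, once.
The state is a dict: "time": time; "joint_positions": joint angles; "joint_vel": joint speeds; "joint_torque": joint torques, N m; "ee_pos": TCP position; "eef_rot": TCP orientation; "ft_force": force on the tool from outside, world axes, zero at the start; "torque": the same for the moment, N m; "width": finger opening in m; "grip_force": force on a finger pad.
Only numpy, scipy, OpenCV 4.12 (cv2) and the standard library are available. Lean on these libraries where they do the work, as an engineer would, in place of code of your own. Each camera call takes 0.05 s, during which the arm holds its last target. There are 200 camera calls.

## Working session

There is one attempt and no reset: what is moved stays moved. The work goes in short steps, Python scripts to look and compute and a tool call to move; the robot and the scene stay as the last step left them, time stands still between calls to the robot, and variables do not carry over. Pictures are saved under pics/ and viewed, at most 10 in all, crops included, and the job is handed in when it is done.

Besides the shell and the picture viewer there is one more tool, called after "Emit:" in YAML: its name, and indented under it one key for each argument. arm_command: Moves the arm, as the interface text tells. Its arguments: {"type":"object","properties":{"moves":{"type":"array"},"fingers":{"type":"number"},"squeeze":{"type":"number"}},"required":["moves"]}

```bash
mkdir -p pics; python3 - <<'E'
from bench import r
import cv2
for n in ("top","side"):
    i=r.camera_info(n); print(n,i)
    cv2.imwrite(f"pics/{n}0.png",r.camera(n)[:,:,::-1])
s=r.read_state(); print(s["ee_pos"],s["eef_rot"],s["time"],s["width"])
E
```

```text
top {'fx': 587.273455637981, 'fy': 587.273455637981, 'cx': 327.9641289725145, 'cy': 240.63703665612908, 'origin': array([0.4476928 , 0.00391576, 0.96068072]), 'attitude': array([ 0.04759705, -0.04338919, -0.70096445,  0.71028215])}
side {'fx': 549.3205645083117, 'fy': 549.3205645083117, 'cx': 328.65724973740856, 'cy': 239.75686885368282, 'origin': array([0.30806538, 0.78383729, 0.51417548]), 'attitude': array([-0.08325001,  0.50358058,  0.85105103, -0.12324033])}
[0.21466123 0.58661378 0.22183689] [ 1.74506994e-01  9.84655726e-01 -6.34205064e-04 -9.03537113e-05] 0.1 0.0867619237728357
```

View pics/top0.png

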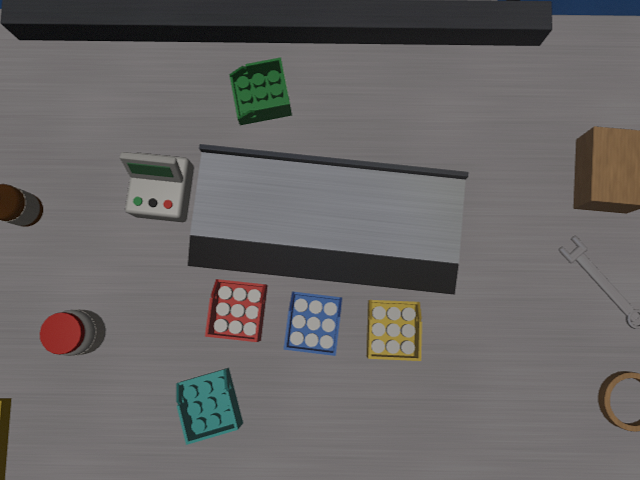

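View pics/side0.png

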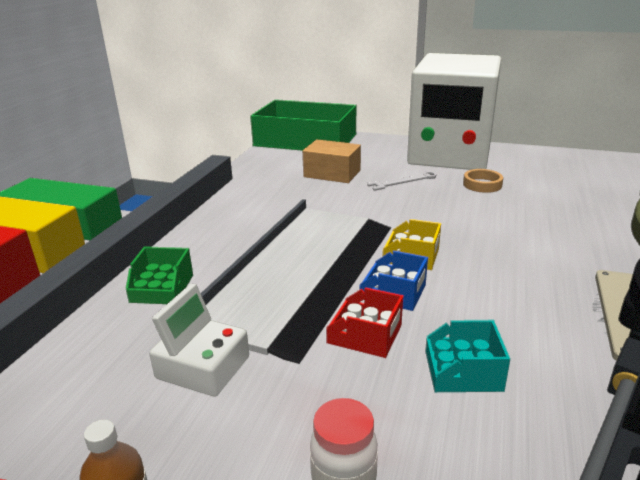

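The top view shows the red bin at about (237,311), blue at (314,323) and yellow at (394,330). The ramp foot runs from (189,267) to (456,291) and the ramp/plate edge from about (192,235) to (460,262). The side view confirms that blue is in the middle, with its cut-down wall facing the ramp.

```bash
cat > h.py <<'E'
import numpy as np, cv2
from scipy.spatial.transform import Rotation as R
from bench import r
def ray(n,uv,z):
    i=r.camera_info(n); u,v=uv
    d=R.from_quat(i["attitude"]).apply([(u-i["cx"])/i["fx"],-(v-i["cy"])/i["fy"],-1])
    o=np.array(i["origin"]); return (o+d*(z-o[2])/d[2])
E
python3 - <<'E'
from h import *
img=r.camera("top"); 
P=lambda a,z: ray("top",a,z)[:2]
a,b=P((189,267),0),P((456,291),0); c,d=P((192,235),.012),P((460,262),.012)
yax=(a-b)/np.linalg.norm(a-b); yaw=np.arctan2(-yax[0],yax[1]); 
y2=(c-d); yaw2=np.arctan2(-y2[0],y2[1]); print("len",np.linalg.norm(a-b),np.linalg.norm(y2),"yaw",np.degrees([yaw,yaw2]))
x=np.array([np.cos(yaw),np.sin(yaw)]); y=np.array([-x[1],x[0]])
o=(a+b)/2+.12*x; o2=(c+d)/2+.07*x; print("origin",o,o2)
hsv=cv2.cvtColor(img,cv2.COLOR_RGB2HSV)
for n,lo,hi,(u,v) in (("blue",100,125,(314,323)),("yellow",20,32,(394,330)),("red",170,180,(237,311))):
    m=cv2.inRange(hsv,(lo,110,50),(hi,255,255)); 
    if n=="red": m|=cv2.inRange(hsv,(0,110,50),(8,255,255))
    k=np.zeros_like(m); k[v-50:v+50,u-45:u+45]=255; m&=k
    pts=cv2.findNonZero(m)[:,0]
    w=np.array([P(p,.055) for p in pts],np.float32)
    q=cv2.minAreaRect(w); print(n,q, "in scale",[(np.array(q[0])-o)@x,(np.array(q[0])-o)@y])
s=r.read_state(); t=R.from_quat(s["eef_rot"]).as_matrix(); print(s["ee_pos"],t.round(3))
E
```

```text
len 0.4385991002514954 0.43810098584569723 yaw [-4.3780062  -5.04833419]
origin [0.62836935 0.01023716] [0.62743148 0.00898681]
blue ((0.4378994107246399, 0.03166231885552406), (0.07816728949546814, 0.08814852684736252), 83.7835693359375) in scale [np.float64(-0.19154969324734153), np.float64(0.006822869582424318)]Traceback (most recent call last):
  File "<stdin>", line 15, in <module>
  File "<stdin>", line 3, in <lambda>
  File "h.py", line 5, in ray
    i=r.camera_info(n); u,v=uv
ValueError: time passes only in moves, steps and waits
```

Blue is at scale x -0.19, y +0.007 and close to aligned (yaw -6.2° against -4.7° for the scale). I'll turn the tool by -15.4° to match the scale, then bring it over the bin's back side.

Emit:
arm_command:
  moves: [0,0,0,-5.1,0,0,0,-5.1,0,0,0,-5.2,-1.4,-3.3,0,0,-1.4,-3.3,0,0,-1.4,-3.3,0,0,-1.4,-3.3,0,0,-1.4,-3.3,0,0,-1.4,-3.3,0,0,-1.4,-3.3,0,0,-1.4,-3.3,0,0,-1.4,-3.3,0,0]
  fingers: 50

```text
time: 1.15
ee_pos: [0.3161, 0.2788, 0.2224]
eef_rot: [0.041, 0.999, 0.0, -0.0]
ft_force: [1.2, 0.8, 0.6]
width: 0.0433
grip_force: 0.0
```

```bash
cat >> h.py <<'E'
O=np.array([.628,.0096]); Y=np.radians(-4.7); X=np.array([np.cos(Y),np.sin(Y)]); YY=np.array([-X[1],X[0]])
def st():
    s=r.read_state(); p=np.array(s["ee_pos"]); m=R.from_quat(s["eef_rot"]).as_matrix()
    print("t",s["time"],"world",p.round(4),"scale x,y",((p[:2]-O)@X).round(4),((p[:2]-O)@YY).round(4),"tool yaw err deg",np.degrees(np.arctan2(m[1,1],m[0,1])-Y)-90,"F",np.round(s["ft_force"],1),"w",s["width"],"q",np.round(s["joint_positions"],2))
E
python3 -c "from h import *; st()"
```

```text
t 1.15 world [0.3161 0.2788 0.2224] scale x,y -0.3329 0.2428 tool yaw err deg -5.0902141325082084e-05 F [1.2 0.8 0.6] w 0.043332625906127575 q [-0.92 -0.13  0.08  1.96  0.01  1.3   0.65]
```

Emit:
arm_command:
  moves: [-1.2,-2.95,0,0,-1.2,-2.95,0,0,-1.2,-2.95,0,0,-1.2,-2.95,0,0,-1.2,-2.95,0,0,-1.2,-2.95,0,0,-1.0,-2.95,0,0,0,-2.95,0,0,0,0,0,0]

```text
time: 1.9
ee_pos: [0.3783, 0.0338, 0.2225]
eef_rot: [0.044, 0.999, 0.0, -0.0]
ft_force: [-1.6, 0.4, 0.7]
width: 0.0437
grip_force: 0.0
```

Emit:
arm_command:
  moves: [2,0,0,0,2,0,0,0,1.5,0,0,0,0,0,2,0,0,0,2,0,0,0,2,0,0,0,0,0]

```text
time: 2.48
ee_pos: [0.3216, 0.0429, 0.1597]
eef_rot: [0.041, 0.999, -0.001, -0.002]
ft_force: [-1.1, -0.9, -0.2]
width: 0.0436
grip_force: 0.0
```

```bash
python3 -c "from h import *; st()"
```

```text
t 2.4833 world [0.3216 0.0429 0.1597] scale x,y -0.3081 0.008 tool yaw err deg 0.020564816676852615 F [-1.1 -0.9 -0.2] w 0.043591400591477036 q [-0.7  -0.37  0.35  2.26  0.13  1.24  1.08]
```

Emit:
arm_command:
  moves: [-2,0,0,0,-1.5,0,0,0,0,0,2.5,0,0,0,2.5,0,0,0,2.5,0,0,0,2.5,0,0,0,2,0,0,0,1.5,0,0,0,0,0,0,0,0,0]

```text
time: 3.32
ee_pos: [0.3585, 0.0405, 0.028]
eef_rot: [0.041, 0.999, -0.0, -0.0]
ft_force: [-0.3, 0.8, 0.2]
width: 0.0432
grip_force: 0.0
```

```bash
python3 - <<'E'
from h import *
st(); cv2.imwrite("pics/s1.png",r.camera("side")[150:420,250:600,::-1]); cv2.imwrite("pics/t1.png",r.camera("top")[120:400,150:500,::-1])
E
```

```text
t 3.3167 world [0.3585 0.0405 0.028 ] scale x,y -0.2711 0.0087 tool yaw err deg 0.01202442070739096 F [-0.3  0.8  0.2] w 0.043206810603842835 q [-0.72 -0.04  0.48  2.34  0.03  0.84  1.23]
```

View pics/s1.png

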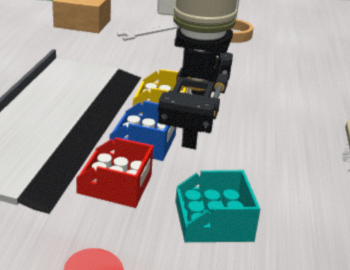

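The fingers stand behind the blue wall at bin-wall height, clear of the red and yellow bins. Now I push.

Emit:
arm_command:
  moves: [-1,0,0,0,-1,0,0,0,-1,0,0,0,-1,0,0,0,-1,0,0,0,-1,0,0,0,-1,0,0,0,-1,0,0,0,-1,0,0,0,-1,0,0,0,-1,0,0,0,-1,0,0,0]

```text
time: 4.42
ee_pos: [0.4789, 0.0304, 0.0274]
eef_rot: [0.041, 0.999, -0.0, -0.0]
ft_force: [-3.8, 1.0, 2.2]
width: 0.0439
grip_force: 1.8
```

```bash
python3 - <<'E'
from h import *
st(); cv2.imwrite("pics/s2.png",r.camera("side")[150:420,250:600,::-1])
E
```

```text
t 4.4167 world [0.4789 0.0304 0.0274] scale x,y -0.1503 0.0085 tool yaw err deg 0.00016087846704238018 F [-3.8  1.   2.2] w 0.04385704682731549 q [-0.63  0.25  0.52  2.06 -0.16  0.87  1.47]
```

View pics/s2.png

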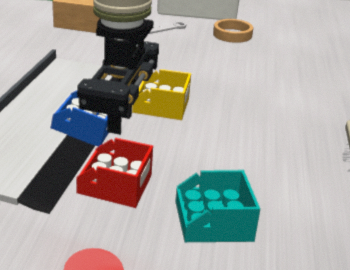

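The blue bin is climbing the ramp straight and the neighbours haven't moved. I'll continue to about 2 cm short, then measure.

Emit:
arm_command:
  moves: [-0.8,0,0,0,-0.8,0,0,0,-0.8,0,0,0,-0.8,0,0,0,-0.8,0,0,0,-0.8,0,0,0,-0.8,0,0,0,-0.7,0,0,0,-0.5,0,0,0,-0.4,0,0,0,-0.3,0,0,0,0,0,0,0]

```text
time: 5.47
ee_pos: [0.5535, 0.0243, 0.0276]
eef_rot: [0.041, 0.999, -0.0, 0.0]
ft_force: [-0.0, -0.4, 0.4]
width: 0.0429
grip_force: 0.0
```

```bash
cat > m.py <<'E'
from h import *
import sys
st(); img=r.camera("top"); i=r.camera_info("top")
hsv=cv2.cvtColor(img,cv2.COLOR_RGB2HSV); m=cv2.inRange(hsv,(100,110,50),(125,255,255)); m[:100]=0; m[:,:250]=0; m[:,400:]=0
p=cv2.findNonZero(m)[:,0].astype(float); Rm=R.from_quat(i["attitude"]); o=np.array(i["origin"])
d=Rm.apply(np.c_[(p[:,0]-i["cx"])/i["fx"],-(p[:,1]-i["cy"])/i["fy"],-np.ones(len(p))])
w=(o+d*((.067-o[2])/d[:,2])[:,None])[:,:2]-O
w=np.c_[w@X,w@YY].astype(np.float32); print("blue rim in scale",cv2.minAreaRect(w),"x range",np.percentile(w[:,0],[0.5,99.5]),"y",np.percentile(w[:,1],[.5,99.5]),len(p))
cv2.imwrite(sys.argv[1],img[120:400,150:500,::-1])
E
python3 m.py pics/t3.png
```

```text
t 5.4667 world [0.5535 0.0243 0.0276] scale x,y -0.0755 0.0085 tool yaw err deg -0.0031603397527106836 F [-0.  -0.4  0.4] w 0.042902888618678414 q [-0.55  0.4   0.51  1.88 -0.24  0.92  1.56]Traceback (most recent call last):
  File "m.py", line 5, in <module>
    p=cv2.findNonZero(m)[:,0].astype(float); Rm=R.from_quat(i["attitude"]); o=np.array(i["origin"])
      ~~~~~~~~~~~~~~~~~~^^^^^
TypeError: 'NoneType' object is not subscriptable
```

The arm hides the bin from the top camera. I'll push the last 1.5 cm slowly, since the pad geometry leaves the bin just short of centre, then back off and look.

Emit:
arm_command:
  moves: [-0.3,0,0,0,-0.3,0,0,0,-0.3,0,0,0,-0.3,0,0,0,-0.3,0,0,0,0,0,0,0,0,0,0,0]

```text
time: 6.1
ee_pos: [0.5683, 0.0231, 0.0276]
eef_rot: [0.041, 0.999, -0.0, 0.0]
ft_force: [0.1, -0.6, 0.6]
width: 0.0434
grip_force: 0.0
```

Emit:
arm_command:
  moves: [1,0,0,0,2,0,0,0,2,0,-1,0,2,0,-3,0,2,0,-3,0,2,0,-3,0,2,0,-3,0,2,0,-3,0,2,0,-3,0,2,0,-1,0,0,0,0,0]

```text
time: 7.02
ee_pos: [0.3776, 0.0394, 0.2305]
eef_rot: [0.041, 0.999, 0.002, 0.002]
ft_force: [1.2, -0.1, -0.8]
width: 0.0437
grip_force: 0.0
```

Emit:
arm_command:
  moves: [0,3,0,0,0,3,0,0,0,3,0,0,0,3,0,0,0,3,0,0,0,3,0,0,0,3,0,0,0,3,0,0,0,3,0,0,0,3,0,0,0,3,0,0,0,0,0,0]

```text
time: 8.02
ee_pos: [0.4041, 0.3731, 0.2259]
eef_rot: [0.038, 0.999, 0.0, -0.001]
ft_force: [-1.0, 0.3, -0.1]
width: 0.0435
grip_force: 0.0
```

```bash
python3 m.py pics/t3.png
```

```text
t 8.0167 world [0.4041 0.3731 0.2259] scale x,y -0.2529 0.344 tool yaw err deg 0.3258582601976485 F [-1.   0.3 -0.1] w 0.043511808186581256 q [-0.99  0.16  0.18  1.67 -0.03  1.32  0.69]
blue rim in scale ((-0.011714626103639603, 0.0065987370908260345), (0.07852824032306671, 0.0893036425113678), 89.84490966796875) x range [-0.05529441  0.03275099] y [-0.03242587  0.04557999] 1060
```

View pics/t3.png

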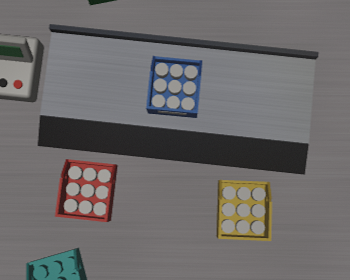

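The blue bin stands square on the plate at about x = -11 mm, y = +7 mm; red and yellow are in place. As a quick check, I'll compare the scale origin with the back-stop edge, which runs from (200,152) to (467,177) in the full image.

```bash
python3 - <<'E'
from h import *
for uv,z in (((200,152),.032),((467,177),.032),((192,235),.012),((460,262),.012)):
    w=ray("top",uv,z)[:2]-O; print(uv,w@X,w@YY)
E
```

```text
(200, 152) 0.06516506616068682 0.21704877631778144
(467, 177) 0.06450635745233214 -0.21794002775878013
(192, 235) -0.06918352873422663 0.21799534628790213
(460, 262) -0.0718469816501004 -0.22009754319734934
```

The back stop puts the origin at most 5 mm nearer the robot. The bin is therefore at x ≈ -7 to -12 mm, well inside ±20 mm, so I'll hand in.

```bash
python3 -c "from bench import r; print(r.close_job())"
```

```text
the job is handed in; nothing more can be done
None
```

The blue bin was slid up the ramp and stands square on the plate, about 1 cm short of midway (limit 2 cm); the red and yellow bins look unmoved in the pictures, and the job is handed in (no verdict was returned).

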